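Open and present the padlock of the blade chest

TASK

The blade chest is shut with the combination padlock lying in the tray on its lid. Turn the dial, feeling the clicks, until its red pointer rests at the red mark on the lock, pull the shackle fully open while the lock still lies in its tray, then lift the open lock straight off the hasp and finish while holding it still in the gripper, dial upward, its underside at least 10 cm above the chest lid. Leave the ink pots, tape and tools around it undisturbed.

Things in the scene. Friction and masses are not known exactly. Their poses are not given: they have to be found in the camera images.
- chest: Fixed blue steel blade chest, 300 (x) by 360 (y) by 80 mm high; origin: centre of underside, z up; the lid is its plane z = 80. On the lid a dark open tray holds the lock: walls 4 thick, 8 high, 1.5 clearance, centred at x = -30, y = 0.
- staple (a point): Centre of the top bar of the steel staple on the chest lid: upright inverted U of 6 mm bar, 30 mm high, 32 wide along the chest's y, 10 mm from the lock's +x face. The shackle's -y leg runs under it, so a shut lock cannot be lifted. With the shackle fully open the leg's tip is 7 to 10 mm clear of it and the lock lifts straight up.
- lock: Loose brass combination padlock, about 0.5 kg, lying flat in the tray, dial up, yaw as the chest's. Body 66 (x) by 60 (y) by 30 (z) mm; origin: centre of underside, z up; the shackle leaves the +x face. Plain sides stand 22 above the tray walls and can be gripped across y. A red mark on top near the -x edge is the dial's index.
- dial_grip (a point): Centre of the round black dial knob on the lock: diameter 40 mm, from 31 to 55 above the lock's underside, its axis the lock's z axis; this point is 43 above the lock's underside. Can be gripped at any yaw.
- dial (a joint): Dial angle (rad), grows anticlockwise from above. At 0, and again at 6.283, the red pointer line on the dial meets the red mark (points to the lock's -x) and the shackle is free; elsewhere it is locked. Ten clicks a turn, 0.628 apart; drops into a click from about 0.2 off; a click takes some 0.06 N m. Stops at -0.45 and 6.73. An open shackle blocks the dial.
- shackle (a joint): How far the shackle is pulled out of the lock along the lock's +x (m): 0 shut, 0.026 fully open (stop). About 4 N of friction; it stays where it is left.
- shackle_grip (a point): Midway between the straight legs of the steel shackle (8 mm bar, 44 mm wide outside across y, 11 to 19 above the lid), 39 beyond the lock's +x face when shut; moves with the shackle. Legs run straight to 12 beyond this point, the bow ends 23 beyond; when shut the staple is 29 nearer the lock. Can be gripped here from above across y, on the outsides of both legs.
- pot_green: closed ink pot, green, diameter 63, height 40, standing on the chest lid (mm); a bystander, not to be disturbed; origin at its underside.
- tape: roll of brown tape, outer diameter 70, height 24, lying on the chest lid (mm); a bystander, not to be disturbed; origin at its underside.
- pot_blue: closed ink pot, blue, diameter 79, height 75, on the table (mm); a bystander, not to be disturbed; origin at its underside.
- pot_pink: closed ink pot, pink, diameter 71, height 60, on the table (mm); a bystander, not to be disturbed; origin at its underside.
- squeegee: printing squeegee, aluminium holder with a green blade, 220 long, lying on the table (mm); a bystander, not to be disturbed; origin at its underside.
- scraper: yellow-handled spatula lying on the table (mm); a bystander, not to be disturbed; origin at its underside.
- tub: open white tub, diameter 90, height 50, on the table (mm); a bystander, not to be disturbed; origin at its underside.

How it is judged:
By the outcome, as a careful person would: the job done as asked, in the order asked, and still so for the second after the job is handed in, while the arm keeps its last pose, push and grip.
It also fails if it takes over 72 s, if anything falls off the work surface, if the arm or the gripper's body presses on something with over 40 N, if the wrist force passes 120 N, or if a joint passes its speed limit or range.

ROBOT

A 6-joint arm with a two-finger parallel gripper is mounted at the origin on the work surface. World frame = base frame: x ahead of the robot, y to its left, z up, the work surface at z = 0. Lengths are in m, angles in degrees, forces in N, time in s.
With the tool pointing down it reaches from about 0.4 to 0.825 m from the base axis. Payload 7 kg.
Tool frame: the origin (TCP) lies between the finger pads; the fingertips stand 19 mm ahead of it and the grasp point (between the pads) is the TCP; x points along the fingers, y is the direction in which the jaws open and shut, and the axes are right-handed (so a half turn about x gives the same grasp; the last joint's range is limited). The gripper opens to 88 mm and grips with 3 to 60 N. Pads are 19 mm wide; open, the fingers measure 130 mm over their backs; the gripper's body (78 mm by 193 mm) begins 47 mm behind the grasp point.
Start: joints at [82.053, 20.546, 0.682, 0, -70.136, -16.507], TCP at [0.279, 0.614, 0.246] pointing down, gripper open.
Joint ranges: [-176.03, 176.03], [-82.01, 121.73], [-58.28, 71.71], [-173.87, 95.51], [-174.79, -0.11], [-173.66, 173.66]. Speed limits (degrees/s): [136.94, 136.94, 172.46, 180, 180, 180].

INTERFACE

Orientations are given as [roll, pitch, yaw] about the fixed x, y, z axes, in that order (R = Rz(yaw) Ry(pitch) Rx(roll)).
In Python, from plant import r gives the robot as it stands.
- The arm moves only by the tool send_rows, never from a script. Its argument "plan" is a list of rows, each a list of 2 entries, a list of its own where there are three numbers: the shift along the tool's x, y, z scaled (see below), then the turn, a rotation vector about the tool's x, y, z scaled (see below). A call has exactly 5 rows; each row is the pose to reach, as a shift and turn from the pose measured when the call began, along the tool's axes at that moment; what a row does not reach only later rows make up. The controller multiplies each number of a shift by 0.15 m and each number of a turn by pi/4 rad. A row lasts 1/10 s, in which the tool goes at most 50 mm and 8.59 degrees, less where a joint would pass 70% of its speed; a pose out of reach is approached as far as the arm can. A call with a number of a shift or a turn outside -1 to 1 is refused whole. A call with a gripper value outside its range is refused whole. "jaw" is the opening, from -1 (shut) to 1 (fully open), so that 0 is half open, set as the call begins (left out, the last holds). The fingers move at their own pace and stop on an object; "force" is the grip in N (left out, the last holds). Time passes only in rows, so rows that repeat a pose let the fingers close, or fill a call up. It gives the time, the measured TCP pose, the force and the opening at its end, in the units of the state.
- r.get_state(): the state, without advancing time (a new reading comes with each control period).
- r.capture(name): name is "scene" or "top" or "wrist"; returns a dict with "color" (420x560x3 uint8, red, green, blue), "range_z" (420x560 float32, m along the optical axis (not along the pixel's ray), 0 where there is no reading), "mtx" (3x3 intrinsics, pixels), "pose" (4x4, takes a point from camera to world coordinates). Camera axes: x right, y down, z forward; pixel columns grow to the right and rows downward; lengths in m; the calibration is good to about 2 mm. A picture is of the moment at which its call begins.
- r.close_job(): hands the job in, once; it reports no verdict.
Trained networks look in a picture, given as the dict that the camera call returned (one of the last four; its "shot" number tells which), for a name from the list of things; names that differ only in an ending like _2 or _b are one class to them, and where a whole thing is asked for, a point or a joint stands for the part that bears it (a point fixed in the world has none). Each returns a list of dicts, best first, with "score" (0 to 1); they miss things now and then, are a little off and sometimes report something else, mostly with a low value. They report only what shows in the picture. A call takes as long as a camera call.
- r.find_in(picture, target): "uv" ([column, row] in pixels, amid what is visible of it).
- r.trace(picture, target): "mask" (420x560 bool, what is visible of it) and "uv" ([column, row] in pixels, amid what is visible of it).
The state is a dict: "time_s": time; "joints": joint angles; "qd": joint speeds; "joint_torque": joint torques, N m; "tcp_pos": TCP position; "eef_rot": TCP orientation; "contact_force": force on the tool from outside, world axes, zero at the start; "moment": the same for the moment, N m; "gripper_width": finger opening in m.
Only numpy, scipy, OpenCV 4.12 (cv2) and the standard library are available. Lean on these libraries where they do the work, as an engineer would, in place of code of your own. Each camera call takes 0.05 s, during which the arm holds its last target. There are 200 camera calls.

## Working session

There is one attempt and no reset: what is moved stays moved. The work goes in short steps, Python scripts to look and compute and a tool call to move; the robot and the scene stay as the last step left them, time stands still between calls to the robot, and variables do not carry over. Pictures are saved under pics/ and viewed, about 8 in all and at most 12, crops included, and the job is handed in when it is done.

Besides the shell and the picture viewer there is one more tool, called after "Call:" as name([rows], argument=value, ...), one row to a line, values as JSON. send_rows: Moves the arm, as the interface text tells. Its arguments: {"type":"object","properties":{"plan":{"type":"array"},"jaw":{"type":"number"},"force":{"type":"number"}},"required":["plan"]}

```bash
mkdir -p pics; ls; cat > h.py <<'E'
import numpy as np, cv2
from scipy.spatial.transform import Rotation as R
from plant import r
def save(c,n,crop=None,s=1):
    im=c["color"][:,:,::-1]
    if crop: im=im[crop[1]:crop[3],crop[0]:crop[2]]
    cv2.imwrite("pics/"+n,cv2.resize(im,None,fx=s,fy=s,interpolation=cv2.INTER_CUBIC))
def pts(c,m):
    v,u=np.nonzero(m&(c["range_z"]>0)); z=c["range_z"][v,u]; K=c["mtx"]
    P=np.c_[(u-K[0,2])*z/K[0,0],(v-K[1,2])*z/K[1,1],z]
    return P@c["pose"][:3,:3].T+c["pose"][:3,3]
def ray(c,uv,z):
    K=c["mtx"]; d=c["pose"][:3,:3]@np.array([(uv[0]-K[0,2])/K[0,0],(uv[1]-K[1,2])/K[1,1],1]); o=c["pose"][:3,3]
    return o+d*(z-o[2])/d[2]
E
python3 - <<'E'
from h import *
s=r.get_state(); print({k:np.round(v,3) for k,v in s.items()})
c=r.capture("top"); save(c,"top.png"); print(c["pose"].round(3),c["mtx"].round(1))
for t in ["chest","lock","dial_grip","shackle_grip","pot_green","tape"]:
    o=r.trace(c,t)
    for q in o[:2]:
        p=pts(c,q["mask"]); m=q["mask"]
        top=p[p[:,2]>np.percentile(p[:,2],95)-.006]
        rc=cv2.minAreaRect((top[:,:2]*1000).astype(np.float32))
        print(t,round(q["score"],2),np.round(q["uv"]),m.sum(),"med",np.median(p,0).round(3),"ztop",np.percentile(p[:,2],95).round(3),rc)
E
```

```text
pics
{'time_s': np.float64(0.0), 'joints': array([ 8.2054e+01,  2.0593e+01,  6.3300e-01, -2.0000e-02, -7.0138e+01,
       -1.6507e+01]), 'qd': array([-0.035,  0.019, -0.018, -0.018, -0.051,  0.064]), 'joint_torque': array([ 1.0000e-03, -5.8272e+01,  2.9307e+01,  6.9980e+00,  7.0000e-03,
       -0.0000e+00]), 'tcp_pos': array([0.279, 0.614, 0.245]), 'eef_rot': array([  95.687,   89.901, -108.773]), 'contact_force': array([ 0.397,  0.108, -0.281]), 'moment': array([-0.007,  0.028, -0.008]), 'gripper_width': np.float64(0.087)}
[[ 0.023 -0.995  0.101  0.382]
 [-1.    -0.021  0.013 -0.028]
 [-0.01  -0.101 -0.995  1.458]
 [ 0.     0.     0.     1.   ]] [[439.    0.  284.1]
 [  0.  439.  214. ]
 [  0.    0.    1. ]]
chest 0.84 [304. 203.] 10170 med [ 0.543 -0.076  0.079] ztop 0.085 ((551.8901977539062, -74.96897888183594), (301.796875, 361.75726318359375), 21.866668701171875)
chest 0.46 [420. 220.] 849 med [ 0.515 -0.455  0.004] ztop 0.02 ((646.4906005859375, -494.6571350097656), (18.489917755126953, 139.55685424804688), 70.07923126220703)
lock 0.65 [305. 209.] 582 med [ 0.532 -0.079  0.109
[... 407 characters left out ...]
242, 36.357208251953125), 2.4305217266082764)
dial_grip 0.33 [304. 209.] 520 med [ 0.53  -0.079  0.11 ] ztop 0.136 ((523.8369750976562, -86.62151336669922), (36.61146545410156, 38.285423278808594), 63.730159759521484)
pot_green 0.77 [258. 196.] 312 med [0.576 0.071 0.12 ] ztop 0.124 ((577.2842407226562, 71.49246978759766), (56.3292121887207, 58.57829284667969), 1.8601595163345337)
tape 0.7 [340. 180.] 194 med [ 0.62  -0.184  0.102] ztop 0.107 ((613.6278076171875, -188.79371643066406), (63.74449920654297, 65.63258361816406), 1.135817527770996)
tape 0.63 [304. 202.] 9413 med [ 0.54  -0.075  0.079] ztop 0.084 ((550.875, -73.868896484375), (299.9045104980469, 358.3349609375), 22.013803482055664)
```

```bash
cat >> h.py <<'E'
def tgt(p,jaw_yaw):  # tool down, jaw axis at jaw_yaw deg
    a=np.radians(jaw_yaw); x=np.array([0,0,-1.]); y=np.array([np.cos(a),np.sin(a),0]); 
    return np.array(p),np.c_[x,y,np.cross(x,y)]
def cur():
    s=r.get_state(); return s,np.array(s["tcp_pos"]),R.from_euler("xyz",s["eef_rot"],degrees=True).as_matrix()
def step(p,jaw_yaw):
    s,P,M=cur(); T,N=tgt(p,jaw_yaw)
    print("t",s["time_s"],"J",np.round(s["joints"],1),"pos",P.round(4),"jawyaw",np.degrees(np.arctan2(M[1,1],M[0,1])).round(2),"w",round(float(s["gripper_width"]),4),"F",np.round(s["contact_force"],1),"M",np.round(s["moment"],2))
    print(" shift",(M.T@(T-P)/.15).round(3)," turn",(R.from_matrix(M.T@N).as_rotvec()/(np.pi/4)).round(3))
E
python3 - <<'E'
from h import *
for y in [-68,22,112,202]: step([.524,-.086,.25],y)
E
```

```text
t 0.35 J [ 82.1  20.6   0.7  -0.  -70.1 -16.5] pos [0.2794 0.6144 0.2453] jawyaw -114.45 w 0.0875 F [ 0.5 -0.2 -0.2] M [ 0.04  0.03 -0.02]
 shift [-0.029  3.575 -3.417]  turn [-1.032  0.    -0.   ]
t 0.35 J [ 82.1  20.6   0.7  -0.  -70.1 -16.5] pos [0.2794 0.6144 0.2453] jawyaw -114.45 w 0.0875 F [ 0.5 -0.2 -0.2] M [ 0.04  0.03 -0.02]
 shift [-0.029  3.575 -3.417]  turn [-3.032e+00  1.000e-03 -0.000e+00]
t 0.35 J [ 82.1  20.6   0.7  -0.  -70.1 -16.5] pos [0.2794 0.6144 0.2453] jawyaw -114.45 w 0.0875 F [ 0.5 -0.2 -0.2] M [ 0.04  0.03 -0.02]
 shift [-0.029  3.575 -3.417]  turn [ 2.968e+00 -1.000e-03 -0.000e+00]
t 0.35 J [ 82.1  20.6   0.7  -0.  -70.1 -16.5] pos [0.2794 0.6144 0.2453] jawyaw -114.45 w 0.0875 F [ 0.5 -0.2 -0.2] M [ 0.04  0.03 -0.02]
 shift [-0.029  3.575 -3.417]  turn [ 0.968 -0.    -0.   ]
```

View pics/top.png

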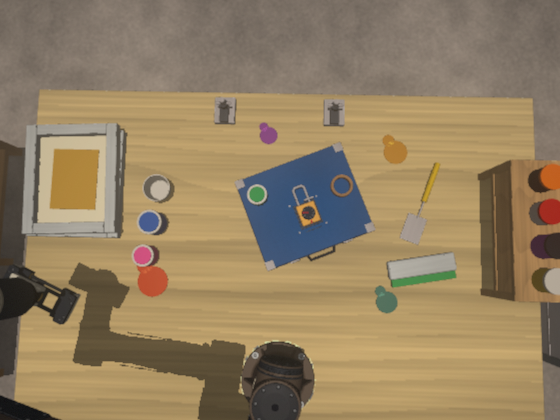

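Call:
send_rows([
  [[0, 0.2, -0.19], [0, 0, 0]],
  [[0, 0.4, -0.38], [0, 0, 0]],
  [[0, 0.6, -0.57], [0, 0, 0]],
  [[0, 0.8, -0.76], [0, 0, 0]],
  [[0, 1, -0.95], [0, 0, 0]],
])

```text
time_s: 0.85
tcp_pos: [0.3473, 0.4172, 0.2455]
eef_rot: [-167.3, 90.0, -11.8]
contact_force: [0.2, -0.1, 1.5]
gripper_width: 0.0874
```

Call:
send_rows([
  [[0, 0.2, -0.19], [0, 0, 0]],
  [[0, 0.4, -0.38], [0, 0, 0]],
  [[0, 0.6, -0.57], [0, 0, 0]],
  [[0, 0.8, -0.76], [0, 0, 0]],
  [[0, 1, -0.95], [0, 0, 0]],
])

```text
time_s: 1.35
tcp_pos: [0.4152, 0.2201, 0.2459]
eef_rot: [-110.8, 89.9, 44.8]
contact_force: [1.5, -0.4, 0.9]
gripper_width: 0.0874
```

Call:
send_rows([
  [[0, 0.2, -0.19], [0, 0, 0]],
  [[0, 0.4, -0.38], [0, 0, 0]],
  [[0, 0.6, -0.57], [0, 0, 0]],
  [[0, 0.8, -0.76], [0, 0, 0]],
  [[0, 1, -0.95], [0, 0, 0]],
])

```text
time_s: 1.85
tcp_pos: [0.4832, 0.023, 0.2462]
eef_rot: [-122.1, 89.9, 33.5]
contact_force: [1.2, 0.6, 0.6]
gripper_width: 0.0877
```

```bash
python3 - <<'E'
from h import *
step([.524,-.086,.25],-114.45)
step([.524,-.086,.25],-68)
E
```

```text
t 1.85 J [ 26.1   2.2 -22.7  -0.  -65.1  39.5] pos [0.4832 0.023  0.2462] jawyaw -114.4 w 0.0877 F [1.2 0.6 0.6] M [ 0.08 -0.12  0.06]
 shift [-0.025  0.549 -0.548]  turn [ 0.001 -0.001  0.002]
t 1.85 J [ 26.1   2.2 -22.7  -0.  -65.1  39.5] pos [0.4832 0.023  0.2462] jawyaw -114.4 w 0.0877 F [1.2 0.6 0.6] M [ 0.08 -0.12  0.06]
 shift [-0.025  0.549 -0.548]  turn [-1.031e+00 -2.000e-03  1.000e-03]
```

Call:
send_rows([
  [[0, 0.18, -0.18], [0, 0, 0]],
  [[0, 0.36, -0.36], [0, 0, 0]],
  [[0, 0.55, -0.55], [0, 0, 0]],
  [[0, 0.55, -0.55], [0, 0, 0]],
  [[0, 0.55, -0.55], [0, 0, 0]],
])

```text
time_s: 2.35
tcp_pos: [0.5241, -0.0872, 0.2458]
eef_rot: [-104.1, 89.9, 51.3]
contact_force: [-0.0, 0.5, -0.5]
gripper_width: 0.0873
```

```bash
python3 - <<'E'
from h import *
step([.524,-.086,.25],-114.45)
c=r.capture("wrist"); save(c,"w1.png"); print(c["pose"].round(3))
M=c["pose"]; 
for t in ["lock","dial_grip","shackle_grip","chest"]:
    for q in r.trace(c,t)[:2]:
        p=pts(c,q["mask"]); top=p[p[:,2]>np.percentile(p[:,2],95)-.006]
        if len(top): print(t,round(q["score"],2),np.round(q["uv"]),q["mask"].sum(),np.median(p,0).round(3),np.percentile(p[:,2],95).round(3),cv2.minAreaRect((top[:,:2]*1000).astype(np.float32)))
E
```

```text
t 2.35 J [ 11.7   7.  -17.4  -0.1 -65.6  53.8] pos [ 0.5241 -0.0872  0.2458] jawyaw -114.55 w 0.0873 F [-0.   0.5 -0.5] M [ 0.08  0.05 -0.04]
 shift [-0.028 -0.007  0.004]  turn [-0.002 -0.     0.002]
[[-0.416 -0.867 -0.275  0.598]
 [-0.909  0.396  0.128 -0.122]
 [-0.002  0.303 -0.953  0.384]
 [ 0.     0.     0.     1.   ]]
lock 0.55 [266. 186.] 6286 [ 0.538 -0.083  0.109] 0.135 ((524.3543090820312, -85.45191955566406), (40.76626205444336, 39.4876823425293), 64.63457489013672)
dial_grip 0.81 [278. 206.] 2093 [ 0.526 -0.087  0.135] 0.136 ((524.1472778320312, -85.41450500488281), (40.45077896118164, 39.652610778808594), 66.51716613769531)
shackle_grip 0.86 [226. 128.] 1351 [ 0.591 -0.055  0.098] 0.099 ((583.0955200195312, -61.32649612426758), (61.53679275512695, 43.7598876953125), 21.3809757232666)
chest 0.57 [262. 140.] 82923 [ 0.569 -0.095  0.079] 0.081 ((551.4555053710938, -74.22911071777344), (300.136474609375, 363.9088439941406), 21.591089248657227)
```

View pics/w1.png

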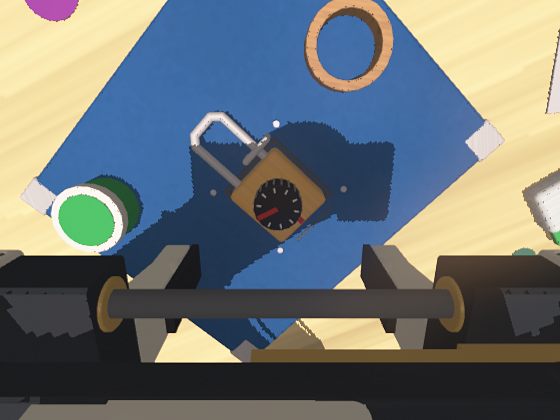

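```bash
cat >> h.py <<'E'
C=np.array([.5242,-.0855]); YAW=21.6
def dial(c,C=C,z=.135):
    im=c["color"].astype(int); red=(im[...,0]>110)&(im[...,1]<70)&(im[...,2]<70)
    v,u=np.nonzero(red); out=[]
    for h in (z,.110):
        g=np.array([ray(c,(a,b),h)[:2] for a,b in zip(u,v)])-C
        d=np.hypot(*g.T); k=(d<.021) if h==z else ((d>.021)&(d<.034)); 
        if k.sum():
            m=g[k].mean(0); out.append((k.sum(),(np.degrees(np.arctan2(m[1],m[0]))-YAW-180)%360,np.hypot(*m)))
    return out # (pixels, angle from -x deg, radius): pointer, mark
E
python3 - <<'E'
from h import *
c=r.capture("wrist"); save(c,"w2.png",(210,150,350,250),5); print(dial(c))
E
```

```text
[(np.int64(92), np.float64(262.51788211950907), np.float64(0.009112817125769038)), (np.int64(52), np.float64(323.43998070257464), np.float64(0.01915981657341059))]
```

View pics/w2.png

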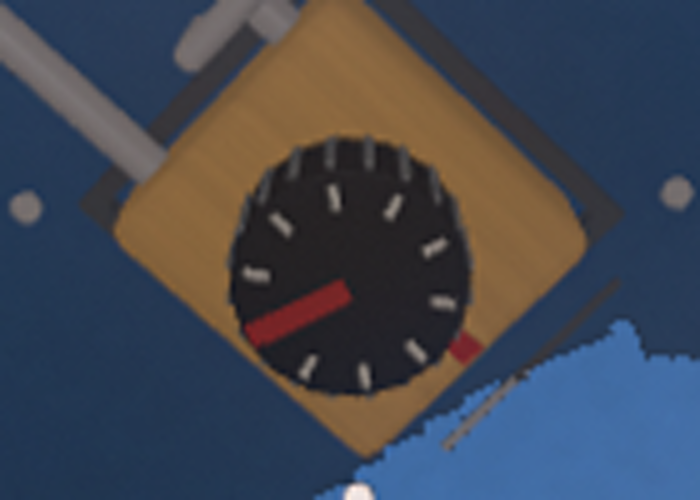

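Call:
send_rows([
  [[0, 0, 0], [0.15, 0, 0]],
  [[0, 0, 0], [0.3, 0, 0]],
  [[0, 0, 0], [0.45, 0, 0]],
  [[0, 0, 0], [0.6, 0, 0]],
  [[0, 0, 0], [0.69, 0, 0]],
])

```text
time_s: 3.15
tcp_pos: [0.5241, -0.0845, 0.2467]
eef_rot: [-96.3, 89.8, 28.2]
contact_force: [-0.1, -0.2, -0.4]
gripper_width: 0.0879
```

Call:
send_rows([
  [[0, 0, 0], [0.15, 0, 0]],
  [[0, 0, 0], [0.3, 0, 0]],
  [[0, 0, 0], [0.45, 0, 0]],
  [[0, 0, 0], [0.6, 0, 0]],
  [[0, 0, 0], [0.69, 0, 0]],
])

```text
time_s: 3.65
tcp_pos: [0.524, -0.0838, 0.2469]
eef_rot: [-65.7, 89.8, 27.5]
contact_force: [-0.8, -0.4, -0.3]
gripper_width: 0.088
```

```bash
python3 - <<'E'
from h import *
step([*C,.134],-176.4)
c=r.capture("wrist"); save(c,"w3.png",(210,150,350,250),5)
im=c["color"].astype(int); red=((im[...,0]>110)&(im[...,1]<70)&(im[...,2]<70)).astype(np.uint8)
n,l,st,ce=cv2.connectedComponentsWithStats(red)
for i in range(1,n):
    if st[i,4]<15: continue
    for h in (.135,.110):
        v,u=np.nonzero(l==i); g=np.array([ray(c,(a,b),h)[:2] for a,b in zip(u,v)]); m=g.mean(0); w=np.linalg.svd(g-m)[2][0]; w*=np.sign(w@(m-C))
        print(i,st[i,4],h,(m-C).round(4),"radial",(np.degrees(np.arctan2(*(m-C)[::-1]))-YAW-180)%360,"axis",(np.degrees(np.arctan2(w[1],w[0]))-YAW-180)%360)
E
```

```text
t 3.65 J [ 12.1   6.8 -17.4  -0.1 -65.6  -8.8] pos [ 0.524  -0.0838  0.2469] jawyaw -176.78 w 0.088 F [-0.8 -0.4 -0.3] M [ 0.08 -0.07 -0.  ]
 shift [ 0.753  0.002 -0.013]  turn [-0.008  0.002  0.004]
1 57 0.135 [-0.0227 -0.016 ] radial 13.528581888251779 axis 0.7958002658052692
1 57 0.11 [-0.0253 -0.0094] radial 358.86221859704455 axis 0.7958002658054397
2 77 0.135 [-0.0015  0.0102] radial 256.49451887049145 axis 251.05410015445077
2 77 0.11 [-0.0019  0.0194] radial 254.020808910676 axis 251.05410015445077
```

Call:
send_rows([
  [[0.25, 0, -0.01], [0, 0, 0]],
  [[0.5, 0, -0.01], [0, 0, 0]],
  [[0.7, 0, -0.01], [0, 0, 0]],
  [[0.75, 0, -0.01], [0, 0, 0]],
  [[0.75, 0, -0.01], [0, 0, 0]],
])

```text
time_s: 4.2
tcp_pos: [0.5241, -0.0849, 0.1339]
eef_rot: [-48.7, 89.9, 44.4]
contact_force: [0.2, -0.5, 0.5]
gripper_width: 0.0876
```

```bash
python3 - <<'E'
from h import *
step([*C,.134],-176.4)
E
```

```text
t 4.2 J [ 12.   12.9 -26.1  -0.  -50.9  -8.8] pos [ 0.5241 -0.0849  0.1339] jawyaw -176.84 w 0.0876 F [ 0.2 -0.5  0.5] M [ 0.05 -0.07 -0.01]
 shift [-0.001 -0.001 -0.004]  turn [-0.01   0.001  0.001]
```

Call:
send_rows([
  [[0, 0, 0], [0, 0, 0]],
  [[0, 0, 0], [0, 0, 0]],
  [[0, 0, 0], [0, 0, 0]],
  [[0, 0, 0], [0, 0, 0]],
  [[0, 0, 0], [0, 0, 0]],
], jaw=-1, force=20)

```text
time_s: 4.7
tcp_pos: [0.5243, -0.0849, 0.1344]
eef_rot: [-63.8, 89.9, 29.4]
contact_force: [0.2, 0.1, -0.6]
gripper_width: 0.053
```

Call:
send_rows([
  [[0, 0, 0], [0, 0, 0]],
  [[0, 0, 0], [0, 0, 0]],
  [[0, 0, 0], [0, 0, 0]],
  [[0, 0, 0], [0, 0, 0]],
  [[0, 0, 0], [0, 0, 0]],
])

```text
time_s: 5.2
tcp_pos: [0.5245, -0.0849, 0.1346]
eef_rot: [-70.0, 89.9, 23.1]
contact_force: [0.4, 0.2, 3.9]
gripper_width: 0.0393
```

```bash
python3 - <<'E'
from h import *
step([*C,.134],-176.4)
E
```

```text
t 5.2 J [ 12.   12.9 -26.1  -0.  -50.9  -8.8] pos [ 0.5245 -0.0849  0.1346] jawyaw -176.84 w 0.0393 F [0.4 0.2 3.9] M [ 0.02 -0.03  0.06]
 shift [ 0.004  0.002 -0.004]  turn [-0.01   0.001  0.003]
```

Call:
send_rows([
  [[0, 0, 0], [-0.16, 0, 0]],
  [[0, 0, 0], [-0.32, 0, 0]],
  [[0, 0, 0], [-0.48, 0, 0]],
  [[0, 0, 0], [-0.64, 0, 0]],
  [[0, 0, 0], [-0.8, 0, 0]],
])

```text
time_s: 5.7
tcp_pos: [0.5247, -0.0848, 0.1346]
eef_rot: [-107.8, 89.8, 21.7]
contact_force: [0.7, -0.4, 1.1]
gripper_width: 0.0393
```

```bash
python3 - <<'E'
from h import *
step([*C,.134],-68.4)
c=r.capture("wrist"); save(c,"w4.png")
E
```

```text
t 5.7 J [ 12.   12.9 -26.   -0.  -50.9  27.5] pos [ 0.5247 -0.0848  0.1346] jawyaw -140.54 w 0.0393 F [ 0.7 -0.4  1.1] M [ 0.21 -0.2   0.  ]
 shift [ 0.004  0.005 -0.001]  turn [-1.603 -0.003  0.002]
```

View pics/w4.png

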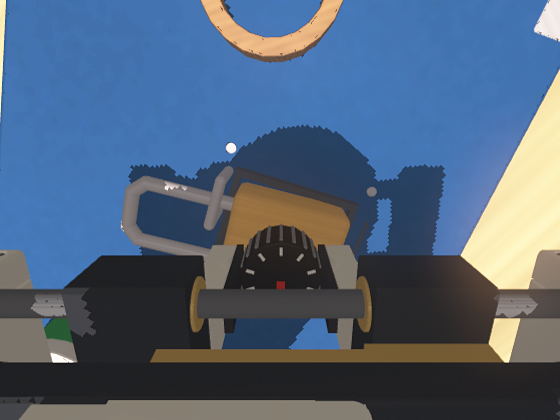

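Call:
send_rows([
  [[0, 0, 0], [-0.16, 0, 0]],
  [[0, 0, 0], [-0.32, 0, 0]],
  [[0, 0, 0], [-0.48, 0, 0]],
  [[0, 0, 0], [-0.64, 0, 0]],
  [[0, 0, 0], [-0.8, 0, 0]],
])

```text
time_s: 6.25
tcp_pos: [0.5248, -0.0847, 0.1346]
eef_rot: [-142.7, 89.8, 23.3]
contact_force: [0.8, 1.5, 1.0]
gripper_width: 0.0394
```

Call:
send_rows([
  [[0, 0, 0], [-0.16, 0, 0]],
  [[0, 0, 0], [-0.32, 0, 0]],
  [[0, 0, 0], [-0.48, 0, 0]],
  [[0, 0, 0], [-0.64, 0, 0]],
  [[0, 0, 0], [-0.8, 0, 0]],
])

```text
time_s: 6.75
tcp_pos: [0.5248, -0.0845, 0.1346]
eef_rot: [-173.7, 89.8, 28.4]
contact_force: [0.3, 2.1, 1.8]
gripper_width: 0.0393
```

```bash
python3 - <<'E'
from h import *
step([*C,.134],-68.4)
E
```

```text
t 6.75 J [ 1.200e+01  1.290e+01 -2.600e+01 -1.000e-01 -5.090e+01  1.002e+02] pos [ 0.5248 -0.0845  0.1346] jawyaw -67.84 w 0.0393 F [0.3 2.1 1.8] M [0.56 0.14 0.01]
 shift [0.004 0.005 0.006]  turn [ 0.012 -0.004  0.   ]
```

Call:
send_rows([
  [[0, 0, 0], [0, 0, 0]],
  [[0, 0, 0], [0, 0, 0]],
  [[0, 0, 0], [0, 0, 0]],
  [[0, 0, 0], [0, 0, 0]],
  [[-0.05, 0, 0], [0, 0, 0]],
], jaw=1)

```text
time_s: 7.25
tcp_pos: [0.5241, -0.0846, 0.1415]
eef_rot: [-138.4, 89.9, 63.7]
contact_force: [0.3, -0.4, 0.9]
gripper_width: 0.0741
```

Call:
send_rows([
  [[-0.2, 0, 0], [0, 0, 0]],
  [[-0.4, 0, 0], [0, 0, 0]],
  [[-0.6, 0, 0], [0, 0, 0]],
  [[-0.7, 0, 0], [0, 0, 0]],
  [[-0.7, 0, 0], [0, 0, 0]],
])

```text
time_s: 7.75
tcp_pos: [0.5253, -0.0847, 0.2498]
eef_rot: [173.6, 89.6, 15.6]
contact_force: [0.2, -0.2, -0.1]
gripper_width: 0.0876
```

```bash
cat >> h.py <<'E'
def reds(c):
    im=c["color"].astype(int); red=((im[...,0]>110)&(im[...,1]<70)&(im[...,2]<70)).astype(np.uint8)
    n,l,st,ce=cv2.connectedComponentsWithStats(red)
    for i in range(1,n):
        if st[i,4]<15: continue
        h=.135; v,u=np.nonzero(l==i); g=np.array([ray(c,(a,b),h)[:2] for a,b in zip(u,v)]); m=g.mean(0); w=np.linalg.svd(g-m)[2][0]; w*=np.sign(w@(m-C))
        print(i,st[i,4],ce[i].round(),(m-C).round(4),"axis",(np.degrees(np.arctan2(w[1],w[0]))-YAW-180)%360)
E
python3 - <<'E'
from h import *
step([*C,.24],-68.4)
c=r.capture("wrist"); save(c,"w5.png"); reds(c)
for t in ["lock","dial_grip","shackle_grip"]:
    for q in r.trace(c,t)[:1]:
        p=pts(c,q["mask"]); top=p[p[:,2]>np.percentile(p[:,2],95)-.006]
        print(t,round(q["score"],2),np.round(q["uv"]),np.percentile(p[:,2],95).round(3),cv2.minAreaRect((top[:,:2]*1000).astype(np.float32)))
g=C+.072*np.array([np.cos(np.radians(YAW)),np.sin(np.radians(YAW))]); print(g)
step([*g,.24],YAW-90)
E
```

```text
t 7.75 J [ 12.    6.7 -17.1  -0.  -65.8 100.1] pos [ 0.5253 -0.0847  0.2498] jawyaw -67.96 w 0.0876 F [ 0.2 -0.2 -0.1] M [-0.06 -0.02 -0.05]
 shift [0.065 0.002 0.009]  turn [ 0.01  -0.008 -0.001]
1 81 [280. 218.] [-0.0095 -0.0035] axis 3.29978426425987
lock 0.98 [278. 185.] 0.135 ((523.7389526367188, -84.82992553710938), (40.47003173828125, 40.21300506591797), 16.46454620361328)
dial_grip 0.69 [282. 202.] 0.136 ((524.0663452148438, -84.69036865234375), (39.52912521362305, 40.52230453491211), 50.83097839355469)
shackle_grip 0.63 [260. 113.] 0.099 ((581.7276611328125, -58.28886795043945), (61.87855529785156, 43.73247146606445), 24.67900276184082)
[ 0.59114391 -0.05899503]
t 7.95 J [ 1.200e+01  6.900e+00 -1.740e+01 -1.000e-01 -6.570e+01  1.001e+02] pos [ 0.5234 -0.0847  0.2457] jawyaw -67.95 w 0.0879 F [ 0.4  0.7 -0.5] M [-0.09 -0.    0.06]
 shift [ 0.038  0.011 -0.483]  turn [0.01  0.    0.002]
```

View pics/w5.png

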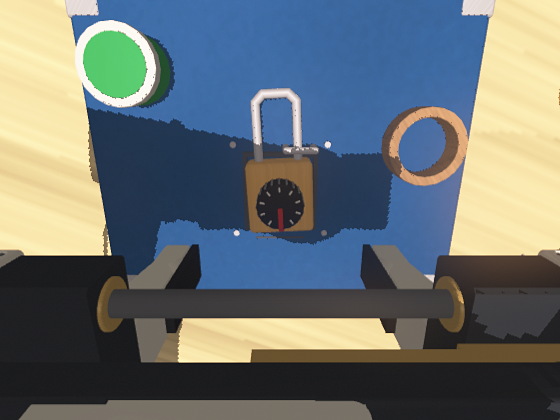

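```bash
python3 - <<'E'
from h import *
step([.5895,-.056,.103],-66.5)
E
```

```text
t 7.95 J [ 1.200e+01  6.900e+00 -1.740e+01 -1.000e-01 -6.570e+01  1.001e+02] pos [ 0.5234 -0.0847  0.2457] jawyaw -67.95 w 0.0879 F [ 0.4  0.7 -0.5] M [-0.09 -0.    0.06]
 shift [ 0.951 -0.011 -0.48 ]  turn [-0.032  0.     0.002]
```

Call:
send_rows([
  [[0, 0, -0.24], [0, 0, 0]],
  [[0.1, -0.01, -0.48], [-0.03, 0, 0]],
  [[0.4, -0.01, -0.48], [-0.03, 0, 0]],
  [[0.6, -0.01, -0.48], [-0.03, 0, 0]],
  [[0.6, -0.01, -0.48], [-0.03, 0, 0]],
], jaw=0.4)

```text
time_s: 8.45
tcp_pos: [0.5861, -0.0565, 0.15]
eef_rot: [-23.6, 89.4, 179.7]
contact_force: [-0.6, -0.4, 0.5]
gripper_width: 0.062
```

```bash
python3 - <<'E'
from h import *
step([.5895,-.056,.103],-66.5)
c=r.capture("wrist"); save(c,"w6.png")
for q in r.trace(c,"shackle_grip")[:1]:
        p=pts(c,q["mask"]); p=p[(p[:,2]>.09)&(p[:,2]<.104)]
        print(round(q["score"],2),np.round(q["uv"]),cv2.minAreaRect((p[:,:2]*1000).astype(np.float32)))
E
```

```text
t 8.45 J [ 13.4  17.4 -17.2  -0.2 -56.  100. ] pos [ 0.5861 -0.0565  0.15  ] jawyaw -66.65 w 0.062 F [-0.6 -0.4  0.5] M [-0.18  0.04  0.05]
 shift [ 0.313  0.007 -0.026]  turn [-0.003  0.013  0.006]
0.56 [259. 225.] ((581.6663818359375, -58.10207748413086), (62.528995513916016, 43.96903991699219), 25.215974807739258)
```

View pics/w6.png

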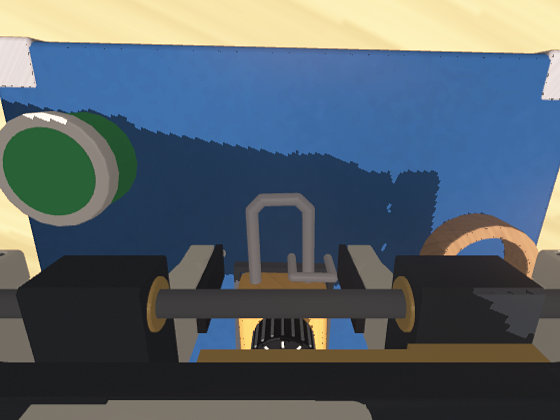

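Call:
send_rows([
  [[0.15, 0, -0.02], [0, 0.01, 0]],
  [[0.25, 0, -0.02], [0, 0.01, 0]],
  [[0.3, 0, -0.02], [0, 0.01, 0]],
  [[0.31, 0, -0.02], [0, 0.01, 0]],
  [[0.31, 0, -0.02], [0, 0.01, 0]],
])

```text
time_s: 9.05
tcp_pos: [0.5928, -0.0553, 0.1103]
eef_rot: [-175.5, 89.6, 28.0]
contact_force: [-0.4, 0.2, -0.2]
gripper_width: 0.0613
```

Call:
send_rows([
  [[0, 0, 0], [0, 0, 0]],
  [[0, 0, 0], [0, 0, 0]],
  [[0, 0, 0], [0, 0, 0]],
  [[0, 0, 0], [0, 0, 0]],
  [[0, 0, 0], [0, 0, 0]],
], jaw=-1, force=25)

```text
time_s: 9.55
tcp_pos: [0.5933, -0.0551, 0.1109]
eef_rot: [-178.3, 89.5, 25.2]
contact_force: [1.1, 1.5, 3.3]
gripper_width: 0.0429
```

```bash
python3 - <<'E'
from h import *
step([.5895,-.056,.103],-66.5)
E
```

```text
t 9.55 J [ 1.340e+01  1.980e+01 -1.970e+01 -1.000e-01 -5.010e+01  1.001e+02] pos [ 0.5933 -0.0551  0.1109] jawyaw -66.57 w 0.0429 F [1.1 1.5 3.3] M [ 0.46 -0.12 -0.09]
 shift [ 0.052 -0.005  0.026]  turn [-0.001 -0.011  0.   ]
```

Call:
send_rows([
  [[0, 0, 0], [0, 0, 0]],
  [[0, 0, 0], [0, 0, 0]],
  [[0.02, 0, 0.01], [0, -0.01, 0]],
  [[0.05, 0, 0.02], [0, -0.01, 0]],
  [[0.055, 0, 0.02], [0, -0.01, 0]],
], jaw=0.2)

```text
time_s: 10.05
tcp_pos: [0.5898, -0.0564, 0.1015]
eef_rot: [-34.2, 89.9, 169.2]
contact_force: [0.2, -0.1, -0.2]
gripper_width: 0.0528
```

Call:
send_rows([
  [[0, 0, 0], [0, 0, 0]],
  [[0, 0, 0], [0, 0, 0]],
  [[0, 0, 0], [0, 0, 0]],
  [[0, 0, 0], [0, 0, 0]],
  [[0, 0, 0], [0, 0, 0]],
], jaw=-1)

```text
time_s: 10.55
tcp_pos: [0.5895, -0.0565, 0.1013]
eef_rot: [-28.1, 89.9, 175.3]
contact_force: [-0.7, -1.1, -2.2]
gripper_width: 0.0428
```

```bash
python3 - <<'E'
from h import *
step([.5895,-.056,.103],-66.5)
E
```

```text
t 10.55 J [ 13.4  20.4 -20.3  -0.  -49.4 100. ] pos [ 0.5895 -0.0565  0.1013] jawyaw -66.58 w 0.0428 F [-0.7 -1.1 -2.2] M [-0.38  0.08  0.08]
 shift [-0.011 -0.003 -0.001]  turn [-0.002  0.002  0.001]
```

Call:
send_rows([
  [[0, 0, -0.04], [0, 0, 0]],
  [[0, 0, -0.08], [0, 0, 0]],
  [[0, 0, -0.12], [0, 0, 0]],
  [[0, 0, -0.15], [0, 0, 0]],
  [[0, 0, -0.165], [0, 0, 0]],
])

```text
time_s: 11.05
tcp_pos: [0.6126, -0.0465, 0.1011]
eef_rot: [-26.3, 89.9, 177.1]
contact_force: [-3.8, -2.1, -0.7]
gripper_width: 0.0428
```

Call:
send_rows([
  [[0, 0, -0.005], [0, 0, 0]],
  [[0, 0, -0.01], [0, 0, 0]],
  [[0, 0, -0.015], [0, 0, 0]],
  [[0, 0, -0.02], [0, 0, 0]],
  [[0, 0, -0.02], [0, 0, 0]],
])

```text
time_s: 11.55
tcp_pos: [0.6147, -0.0455, 0.101]
eef_rot: [-19.7, 89.8, -176.3]
contact_force: [-6.1, -3.1, -0.1]
gripper_width: 0.0429
```

```bash
python3 - <<'E'
from h import *
s,P,M=cur(); print((P-[.5895,-.0565,.1013]).round(4), np.linalg.norm(P[:2]-[.5895,-.0565]))
step([.5895,-.056,.103],-66.5)
E
```

```text
[ 0.0252  0.011  -0.0003] 0.02749815450100986
t 11.55 J [ 13.9  22.4 -17.1  -0.  -50.7  99.6] pos [ 0.6147 -0.0455  0.101 ] jawyaw -66.59 w 0.0429 F [-6.1 -3.1 -0.1] M [-1.06  1.79 -0.08]
 shift [-0.013 -0.003  0.182]  turn [-0.002  0.004  0.002]
```

Call:
send_rows([
  [[0, 0, -0.008], [0, 0, 0]],
  [[0, 0, -0.016], [0, 0, 0]],
  [[0, 0, -0.024], [0, 0, 0]],
  [[0, 0, -0.024], [0, 0, 0]],
  [[0, 0, -0.024], [0, 0, 0]],
])

```text
time_s: 12.05
tcp_pos: [0.6151, -0.0454, 0.1]
eef_rot: [-13.0, 89.5, -169.6]
contact_force: [-8.8, -6.1, 0.8]
gripper_width: 0.0434
```

```bash
python3 - <<'E'
from h import *
s,P,M=cur(); print(np.linalg.norm(P[:2]-[.5895,-.0565]))
step([.5895,-.056,.103],-66.5)
E
```

```text
0.027893899408132142
t 12.05 J [ 13.9  22.7 -16.8  -0.  -51.1  99.5] pos [ 0.6151 -0.0454  0.1   ] jawyaw -66.65 w 0.0434 F [-8.8 -6.1  0.8] M [-2.28  3.41 -0.17]
 shift [-0.018 -0.003  0.185]  turn [-0.003  0.012  0.003]
```

Call:
send_rows([
  [[0, 0, 0], [0, 0, 0]],
  [[0, 0, 0], [0, 0, 0]],
  [[0, 0, 0], [0, 0, 0]],
  [[-0.05, 0, 0], [0, 0, 0]],
  [[-0.2, 0, 0], [0, 0, 0]],
], jaw=0.4)

```text
time_s: 12.55
tcp_pos: [0.6146, -0.0452, 0.1289]
eef_rot: [-14.3, 89.3, -171.0]
contact_force: [-0.3, 0.7, 1.0]
gripper_width: 0.0611
```

Call:
send_rows([
  [[-0.2, 0, 0], [0, 0, 0]],
  [[-0.4, 0, 0], [0, 0, 0]],
  [[-0.7, 0, 0.3], [0, 0, 0]],
  [[-0.7, 0, 0.6], [0, 0, 0]],
  [[-0.7, 0, 0.67], [0, 0, 0]],
], jaw=1)

```text
time_s: 13.05
tcp_pos: [0.5218, -0.0857, 0.2381]
eef_rot: [-16.5, 89.5, -173.2]
contact_force: [-0.2, 0.1, 0.4]
gripper_width: 0.0871
```

```bash
python3 - <<'E'
from h import *
c=r.capture("wrist"); c=r.capture("wrist"); save(c,"w7.png"); reds(c)
for t in ["lock","dial_grip","shackle_grip"]:
    for q in r.trace(c,t)[:1]:
        p=pts(c,q["mask"]); top=p[p[:,2]>np.percentile(p[:,2],95)-.006]
        print(t,round(q["score"],2),np.round(q["uv"]),np.percentile(p[:,2],95).round(3),cv2.minAreaRect((top[:,:2]*1000).astype(np.float32)))
        if t=="lock":
            b=p[(p[:,2]>.106)&(p[:,2]<.113)]; print("body",cv2.minAreaRect((b[:,:2]*1000).astype(np.float32)))
step([*C,.109],-68.4)
E
```

```text
1 87 [281. 215.] [-0.0088 -0.0026] axis 2.578225675073611
lock 0.69 [264.  82.] 0.099 ((595.453369140625, -54.013187408447266), (87.82653045654297, 43.902740478515625), 23.16644287109375)
body ((0.0, 0.0), (0.0, 0.0), 0.0)
shackle_grip 0.72 [264.  80.] 0.099 ((595.55078125, -53.87992858886719), (87.68170928955078, 43.42251205444336), 23.80632781982422)
t 13.3 J [ 12.    7.8 -17.8  -0.  -65.1 101.4] pos [ 0.5244 -0.0846  0.2354] jawyaw -66.64 w 0.0877 F [-0.2 -1.2 -0.2] M [-0.02 -0.11  0.01]
 shift [ 0.843  0.007 -0.006]  turn [0.039 0.014 0.003]
```

View pics/w7.png

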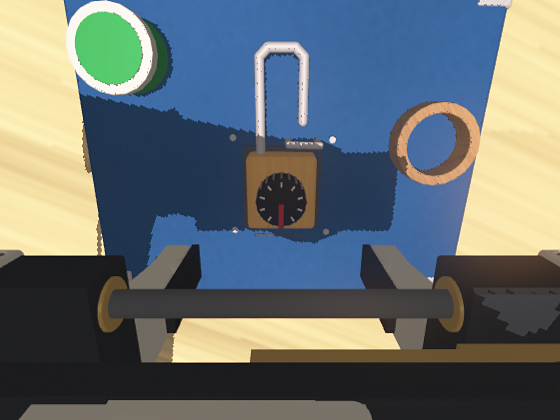

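Call:
send_rows([
  [[0.2, 0.01, -0.02], [0.01, 0.015, 0]],
  [[0.4, 0.01, -0.02], [0.01, 0.015, 0]],
  [[0.6, 0.01, -0.02], [0.01, 0.015, 0]],
  [[0.6, 0.01, -0.02], [0.01, 0.015, 0]],
  [[0.6, 0.01, -0.02], [0.01, 0.015, 0]],
])

```text
time_s: 13.8
tcp_pos: [0.5274, -0.0848, 0.1452]
eef_rot: [-63.7, 89.8, 139.2]
contact_force: [-0.2, 0.1, 0.8]
gripper_width: 0.0878
```

```bash
python3 - <<'E'
from h import *
step([.527,-.0836,.110],-67)
E
```

```text
t 13.8 J [ 11.8  12.6 -24.7  -0.2 -52.8 101.2] pos [ 0.5274 -0.0848  0.1452] jawyaw -67.04 w 0.0878 F [-0.2  0.1  0.8] M [-0.13 -0.11 -0.01]
 shift [ 0.235 -0.008 -0.001]  turn [-0.001  0.002  0.003]
```

Call:
send_rows([
  [[0.1, -0.01, 0], [0, 0, 0]],
  [[0.2, -0.01, 0], [0, 0, 0]],
  [[0.235, -0.01, 0], [0, 0, 0]],
  [[0.235, -0.01, 0], [0, 0, 0]],
  [[0.235, -0.01, 0], [0, 0, 0]],
])

```text
time_s: 14.3
tcp_pos: [0.5277, -0.0833, 0.1111]
eef_rot: [-94.9, 89.9, 108.1]
contact_force: [0.3, 0.1, 0.9]
gripper_width: 0.0875
```

Call:
send_rows([
  [[0, 0, 0], [0, 0, 0]],
  [[0, 0, 0], [0, 0, 0]],
  [[0, 0, 0], [0, 0, 0]],
  [[0, 0, 0], [0, 0, 0]],
  [[0, 0, 0], [0, 0, 0]],
], jaw=-1, force=45)

```text
time_s: 14.8
tcp_pos: [0.5278, -0.0832, 0.1113]
eef_rot: [-101.1, 89.9, 101.9]
contact_force: [-0.5, 0.4, 2.3]
gripper_width: 0.0596
```

```bash
python3 - <<'E'
from h import *
step([.527,-.0836,.110],-67)
E
```

```text
t 14.8 J [ 1.200e+01  1.480e+01 -2.700e+01 -1.000e-01 -4.810e+01  1.011e+02] pos [ 0.5278 -0.0832  0.1113] jawyaw -67.02 w 0.0596 F [-0.5  0.4  2.3] M [ 0.26  0.25 -0.01]
 shift [0.009 0.    0.006]  turn [-0.    -0.     0.002]
```

Call:
send_rows([
  [[0, 0, 0], [0, 0, 0]],
  [[0, 0, 0], [0, 0, 0]],
  [[-0.03, 0, 0], [0, 0, 0]],
  [[-0.08, 0, 0], [0, 0, 0]],
  [[-0.15, 0, 0], [0, 0, 0]],
])

```text
time_s: 15.3
tcp_pos: [0.5269, -0.0834, 0.1337]
eef_rot: [-55.9, 89.8, 147.0]
contact_force: [-0.7, -0.2, -5.6]
gripper_width: 0.0593
```

```bash
python3 - <<'E'
from h import *
step([.527,-.0836,.25],-67)
E
```

```text
t 15.3 J [ 12.   13.3 -25.6  -0.2 -51.2 101.1] pos [ 0.5269 -0.0834  0.1337] jawyaw -67.04 w 0.0593 F [-0.7 -0.2 -5.6] M [-0.15 -0.02 -0.01]
 shift [-0.776 -0.     0.002]  turn [-0.001  0.002  0.003]
```

Lifting freely (5.6 N, about the lock's weight). Continue to about 14 cm clear.

Call:
send_rows([
  [[-0.15, 0, 0], [0, 0, 0]],
  [[-0.3, 0, 0], [0, 0, 0]],
  [[-0.45, 0, 0], [0, 0, 0]],
  [[-0.6, 0, 0], [0, 0, 0]],
  [[-0.7, 0, 0], [0, 0, 0]],
])

```text
time_s: 15.8
tcp_pos: [0.5275, -0.0836, 0.2412]
eef_rot: [-102.5, 89.9, 100.5]
contact_force: [0.1, -0.1, -6.6]
gripper_width: 0.0599
```

Call:
send_rows([
  [[-0.08, 0, 0], [0, 0, 0]],
  [[-0.12, 0, 0], [0, 0, 0]],
  [[-0.14, 0, 0], [0, 0, 0]],
  [[-0.14, 0, 0], [0, 0, 0]],
  [[-0.14, 0, 0], [0, 0, 0]],
])

```text
time_s: 16.3
tcp_pos: [0.527, -0.0836, 0.2614]
eef_rot: [-72.4, 89.8, 130.6]
contact_force: [-0.7, 0.9, -5.1]
gripper_width: 0.0599
```

```bash
python3 - <<'E'
from h import *
step([.527,-.0836,.25],-67)
c=r.capture("wrist"); s=r.capture("scene"); 
im=np.hstack([c["color"],s["color"]])[:,:,::-1]; cv2.imwrite("pics/end.png",cv2.resize(im,(800,300)))
for t in ["pot_green","tape","lock"]:
    for q in r.trace(s,t)[:1]:
        p=pts(s,q["mask"]); print(t,round(q["score"],2),np.median(p,0).round(3),np.percentile(p[:,2],[2,98]).round(3))
step([.527,-.0836,.25],-67)
E
```

```text
t 16.3 J [ 1.200e+01  6.700e+00 -1.560e+01 -1.000e-01 -6.780e+01  1.011e+02] pos [ 0.527  -0.0836  0.2614] jawyaw -67.04 w 0.0599 F [-0.7  0.9 -5.1] M [-0.1   0.09  0.03]
 shift [0.076 0.    0.   ]  turn [-0.001  0.001  0.003]
pot_green 0.92 [0.589 0.062 0.116] [0.081 0.122]
tape 0.88 [ 0.62  -0.192  0.1  ] [0.081 0.105]
lock 0.97 [ 0.564 -0.066  0.246] [0.076 0.259]
t 16.55 J [ 1.200e+01  6.700e+00 -1.550e+01 -1.000e-01 -6.780e+01  1.011e+02] pos [ 0.5273 -0.0836  0.2617] jawyaw -67.03 w 0.0592 F [ 0.4  0.8 -5.9] M [-0.08  0.03  0.03]
 shift [ 0.078 -0.001  0.002]  turn [-0.001  0.001  0.003]
```

View pics/end.png

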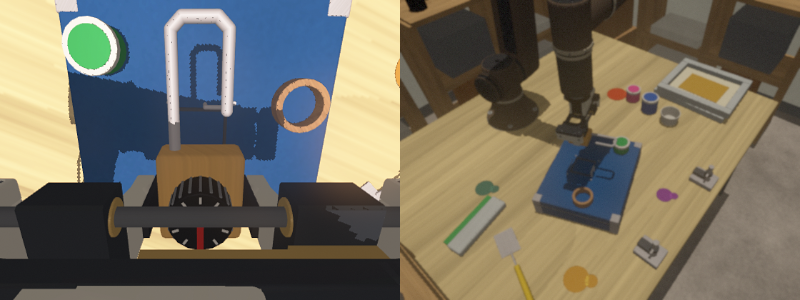

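The picture shows the lock held level with the dial up, its pointer at the mark and the shackle open. The staple is left empty below, and the pot and tape are in place.

```bash
python3 -c "
from plant import r
print(r.close_job())"
```

```text
the job is handed in; nothing more can be done
None
```

The padlock is open and off the hasp. The gripper is holding it still, dial up, with its underside about 15 cm above the chest lid; the job was handed in at about 16.6 s.

- **Dial:** the pointer started about three clicks short of a full turn (measured 251°). I turned it 109° anticlockwise. Afterwards it read about 3° off the mark, well within one click, and the lock itself had twisted 1–2° in the tray.
- **Shackle:** I pulled it until it stopped. The gripper had moved about 27.9 mm, slightly more than the 26 mm travel because the lock has play in its tray. In the picture the length sticking out of the lock had grown by 26 mm and the leg's tip was clear of the staple. My first grip on the shackle sat about 8 mm too high, so I let go and took it again lower before pulling.
- **Lift:** I gripped the body across y with 45 N and lifted it straight up. The load was a steady 5–6 N, about the lock's weight, and nothing snagged.
- **Surroundings:** the green pot and tape are where they were, to within the different camera view. The things on the table I checked only by eye in the last picture, and the arm stayed well above them. No check failed at the end.

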